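# Show the bass bar to the bench camera

### The arm

A 6-joint arm with a two-finger parallel gripper is mounted at the origin on the work surface. World frame = base frame: x ahead of the robot, y to its left, z up, the work surface at z = 0. Lengths are in m, angles in rad, forces in N, time in s.
With the tool pointing down it reaches from about 0.3 to 0.75 m from the base axis. Payload 8.5 kg.
Tool frame: the origin (TCP) lies at the very end of the fingers, on their centre line; the grasp point (between the pads) lies env.grip_point_offset behind it (env.grip_point_offset is the distance from the TCP to the grasp point, in m); z points along the fingers, y is the line along which they close (so a half turn about z gives the same grasp; the last joint's range is limited). The gripper opens to 88 mm and grips with 3 to 60 N. Pads are 18 mm wide; open, the fingers measure 123 mm over their backs; the gripper's body (75 mm by 187 mm) begins 45 mm behind the grasp point.
Start: joints at [-1.434, 0.381, 1.297, -0, 1.464, -0.215], TCP at [0.19, -0.516, 0.239] pointing down, gripper open.
Joint ranges: [-3.11, 3.11], [-0.89, 2.33], [0.22, 2.48], [-1.42, 4.56], [0.17, 2.85], [-2.88, 2.88]. Speed limits (rad/s): [2.39, 2.39, 3.14, 3.14, 3.14, 3.14].

### API

Orientations are given as a unit quaternion [x, y, z, w].
In Python, from bench import env gives the robot as it stands.
- The arm moves only by the tool apply_moves, never from a script. Its argument "moves" is a list of rows, each a list of 4 numbers: the shift along the tool's x, y, z in mm, then the turn about the tool's z in rad. In form: [[tx, ty, tz, twist], ...]. A call has 1 to 20 rows; each row shifts and turns the commanded pose from where the row before left it, along the tool's axes as they then stand; what a row does not reach is not made up. A row lasts 1/10 s, in which the tool goes at most 50 mm and 8.59 degrees, less where a joint would pass 70% of its speed; a pose out of reach is approached as far as the arm can. A call is refused whole if a number of a shift passes 50 or a number of a turn 0.15, either way. A call with a gripper value outside its range is refused whole. "claw" is the gripper command: -1 is shut, 1 is fully open, values between are in proportion, set as the call begins (left out, the last holds). The fingers move at their own pace and stop on an object; the grip force is fixed at half the most. Time passes only in rows, so rows that do not move let the fingers close. It gives the time, the measured TCP pose, the force, the opening and the grip force at its end, in the units of the state.
- env.state(): the state, without advancing time (a new reading comes with each control period).
- env.read_camera(name): name is "side" or "top"; returns a dict with "frame" (420x560x3 uint8, red, green, blue), "fx", "fy", "cx", "cy" (pixels), "T" (4x4, takes a point from camera to world coordinates). Camera axes: x right, y down, z forward; pixel columns grow to the right and rows downward; lengths in m; the calibration is good to about 2 mm. A picture is of the moment at which its call begins. There is no depth.
- env.close_job(): hands the job in; it is judged then, once.
The state is a dict: "time_s": time; "q": joint angles; "joint_velocities": joint speeds; "tau": joint torques, N m; "ee_pos": TCP position; "orientation": TCP orientation; "wrist_force": force on the tool from outside, world axes, zero at the start; "wrist_torque": the same for the moment, N m; "width": opening from 0.0 (shut) to 1.0 (fully open); "grasp_force": force on a finger pad.
Only numpy, scipy, OpenCV 4.12 (cv2) and the standard library are available. Lean on these libraries where they do the work, as an engineer would, in place of code of your own. Each camera call takes 0.05 s, during which the arm holds its last target. There are 200 camera calls.

### The job

Take the reddish cedar bass bar out of its cleats on the violin front and hold it in the air in front of the blue bench camera: the middle of the bar on the lens axis, the underside 12 cm from the lens glass and squarely facing it (leaning as the camera head leans), and the bar's length running along the long side of the camera head. Finish while still gripping it there, quite still; do not touch the camera with the arm or the bar, and leave the thumb plane, the jar and the wooden clamp where they are.

Things in the scene. Friction and masses are not known exactly. Their poses are not given: they have to be found in the camera images.
- bar_centre (a point): Centre of the loose bass bar: reddish cedar strip 265 long, 9 thick, 26 high over its middle 150, sloping to 12 high at both ends; about 40 g. Point at mid length and thickness, 13 above the underside. x along the bar, y across its thickness, z from underside to top; the two ends are alike. It starts standing on its underside on the violin front between brown cleats.
- plate_top (a point): Point on the pale violin front, 24 above the bench, under the bar's place; x along bar and violin, z up. The front lies on a wooden board 400 x 240; all fixed. At 100 either way along x, cleats 18 long, 12 high leave a 12 slot: the bar (up to 8 off along x) comes out straight up. No cleat beside its middle 160. Edge clamps near the board's corners reach 25 above the front, over 135 off along x.
- lens (a point): Centre of the lens glass of the blue up-looking camera, left or right of the board. z: lens axis, out of the glass; y: along the long side of the head (124 along y, 60 along x; white light panels either side of the lens along y). The head sits in a fixed yoke on a fixed base 110 x 150; its pivot, parallel to y, is 60 above the bench, the glass 36 from the pivot.
- camera_tilt (a joint): Lean of the camera head (rad): 0 looks straight up, growing it leans so that the lens looks up and towards the robot's side (towards the base's -x). Set beforehand, stiff; it is not to be moved.
- thumb_plane: Bystander: small brass thumb plane 60 x 30, 36 high, origin at the centre of its underside.
- jar: Bystander: amber glass jar with black cap, 60 across, 85 high, origin at the centre of its underside.
- cam_clamp: Bystander: wooden clamp 110 x 26, 54 high, origin at the centre of its underside.
Mind the look-alikes: they are no part of the job. Of the things that look like the part that bears lens, the smaller one is meant.

How it is judged:
On the way:
1. the bar is lifted clear of the cleats, held in the fingers (z of bar_centre in the frame of plate_top above 0.045 m and contact force between the fingers and bar above 0.5 N), for 0.1 s.
At the end, for the whole second after the job is handed in: Bar gripped, still, in the air, touching nothing else: centre 115-151 mm out along the lens axis, within 15 mm across and 18 mm along the head; underside facing the lens and length along the head within 0.14 rad (either end first); bystanders within 20 mm of their starts (z of bar_centre in the frame of lens between 0.115 and 0.151 m and x of bar_centre in the frame of lens between -0.015 and 0.015 m and y of bar_centre in the frame of lens between -0.018 and 0.018 m and angle between the x axis of bar_centre and the y axis of lens, either way round below 0.14 rad and angle between the z axis of bar_centre and the z axis of lens, either way round below 0.14 rad and angle between bar_centre's own z axis and vertical below 1.2 rad and contact force between the fingers and bar above 0.5 N and linear speed of bar below 0.02 m/s and angular speed of bar below 0.15 rad/s and distance of each of thumb_plane, jar, cam_clamp from where it was at the start of the episode below 0.02 m and contact force between bar and board below 0.5 N and contact force between bar and camera below 0.5 N and contact force between bar and thumb_plane below 0.5 N and contact force between bar and jar below 0.5 N and contact force between bar and cam_clamp below 0.5 N); the arm keeps its last pose, push and grip.
It fails at once if the arm or the bar touches the camera (contact force between any of the arm, the fingers, bar and camera above 1.5 N).
It fails at once if a bystander is moved or tipped: thumb plane (distance of thumb_plane from where it was at the start of the episode above 0.02 m or angle between thumb_plane's own z axis and vertical above 0.3 rad).
It fails at once if a bystander is moved or tipped: jar (distance of jar from where it was at the start of the episode above 0.02 m or angle between jar's own z axis and vertical above 0.3 rad).
It fails at once if a bystander is moved or tipped: cam clamp (distance of cam_clamp from where it was at the start of the episode above 0.02 m or angle between cam_clamp's own z axis and vertical above 0.3 rad).
It also fails if it takes over 35 s, if anything falls off the work surface, if the arm or the gripper's body presses on something with over 40 N, if the wrist force passes 120 N, or if a joint passes its speed limit or range.

## Working session

There is one attempt and no reset: what is moved stays moved. The work goes in short steps, Python scripts to look and compute and a tool call to move; the robot and the scene stay as the last step left them, time stands still between calls to the robot, and variables do not carry over. Pictures are saved under pics/ and viewed, at most 10 in all, crops included, and the job is handed in when it is done.

Besides the shell and the picture viewer there is one more tool, called after "Call:" as name([rows], argument=value, ...), one row to a line, values as JSON. apply_moves: Moves the arm, as the interface text tells. Its arguments: {"type":"object","properties":{"moves":{"type":"array","items":{"type":"array","items":{"type":"number"}}},"claw":{"type":"number"}},"required":["moves"]}

```bash
mkdir -p pics
python3 - <<'E'
from bench import env
import cv2,numpy as np
print(env.grip_point_offset, env.state())
for n in("top","side"):
    c=env.read_camera(n); cv2.imwrite(f"pics/{n}0.png",c["frame"][:,:,::-1]); print(n,c["fx"],c["fy"],c["cx"],c["cy"]);print(np.round(c["T"],4).tolist())
E
```

```text
0.0187 {'time_s': 0.0, 'q': array([-1.43429597e+00,  3.81221326e-01,  1.29823274e+00,  9.73636125e-06,
        1.46356355e+00, -2.15305143e-01]), 'joint_velocities': array([-0.00115686,  0.00053868, -0.00075508, -0.00152587, -0.00127823,
        0.00040602]), 'tau': array([ 1.76338026e-04, -4.37934852e+01, -2.24555415e+01,  7.13247363e-02,
        3.52528982e-02, -1.11914035e-04]), 'ee_pos': array([ 0.18948755, -0.5160508 ,  0.23813361]), 'orientation': array([ 9.84568804e-01,  1.74996466e-01,  3.29022511e-05, -7.11736532e-04]), 'wrist_force': array([-0.89651762, -0.11526249, -0.3210564 ]), 'wrist_torque': array([0.01678325, 0.01720109, 0.03204984]), 'grasp_force': 0.0, 'width': 1.0004783845002776}
top 535.2992934065909 535.2992934065909 278.8485763980858 208.69872872125933
[[-0.0287, -0.9951, 0.0945, 0.3023], [-0.9996, 0.0289, -0.0002, -0.0047], [-0.0025, -0.0945, -0.9955, 1.6087], [0.0, 0.0, 0.0, 1.0]]
side 483.4776161633622 483.4776161633622 280.0316984933275 206.7015099457016
[[-0.9993, -0.0357, 0.0137, 0.4059], [-0.0347, 0.6969, -0.7163, 0.9516], [0.016, -0.7163, -0.6976, 1.0035], [0.0, 0.0, 0.0, 1.0]]
```

View pics/top0.png

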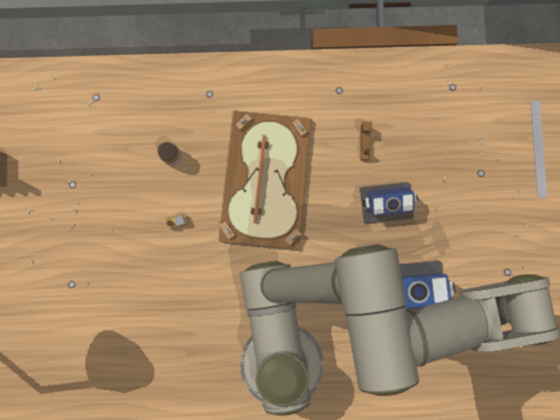

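View pics/side0.png

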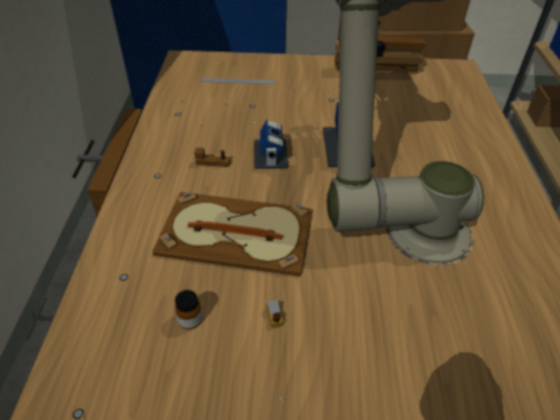

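The top view shows the bar at about (261,180) on the violin. The smaller blue camera is at (390,203). A larger look-alike at (425,290) is partly hidden by the arm. Next I'll measure the bar and zoom in on the camera.

```bash
cat > h.py <<'E'
from bench import env
import cv2,numpy as np
def ray(c,u,v):
    d=c["T"][:3,:3]@np.array([(u-c["cx"])/c["fx"],(v-c["cy"])/c["fy"],1]); return c["T"][:3,3],d/np.linalg.norm(d)
def plane(c,u,v,z):
    o,d=ray(c,u,v); return o+d*(z-o[2])/d[2]
def tri(c1,p1,c2,p2):
    o1,d1=ray(c1,*p1);o2,d2=ray(c2,*p2)
    s=np.linalg.lstsq(np.c_[d1,-d2],o2-o1,rcond=None)[0]
    a,b=o1+s[0]*d1,o2+s[1]*d2; return (a+b)/2,np.linalg.norm(a-b)
def proj(c,P):
    p=np.linalg.inv(c["T"])@np.r_[P,1]; return c["fx"]*p[0]/p[2]+c["cx"],c["fy"]*p[1]/p[2]+c["cy"]
def bar(c,box):
    f=c["frame"].astype(int); r,g,b=f[...,0],f[...,1],f[...,2]
    m=((r-g>55)&(r>110)&(r>1.6*g)).astype(np.uint8); k=np.zeros_like(m); u0,v0,u1,v1=box; k[v0:v1,u0:u1]=1; m*=k
    n,l,s,_=cv2.connectedComponentsWithStats(m); i=1+np.argmax(s[1:,4]); return (l==i)
E
python3 - <<'E'
from h import *
ims=[]
for n,box,b2 in(("top",(225,115,310,245),(355,178,425,228)),("side",(160,195,310,265),(245,115,300,172))):
    c=env.read_camera(n); m=bar(c,box); ys,xs=np.nonzero(m)
    p=np.c_[xs,ys].astype(np.float32); print(n,len(p),cv2.minAreaRect(p))
    r=cv2.minAreaRect(p); bx=cv2.boxPoints(r); 
    for z in(.04,.05): print(z,np.round(plane(c,*r[0],z),4),[np.round(plane(c,*q,z),3).tolist() for q in bx])
    f=c["frame"].copy(); a=f[b2[1]:b2[3],b2[0]:b2[2]]; ims.append(cv2.resize(a,(400,400*a.shape[0]//a.shape[1]),interpolation=cv2.INTER_CUBIC))
    g=f.copy(); g[m]=(0,255,0); a=g[box[1]:box[3],box[0]:box[2]]
    print("scale",400/(b2[2]-b2[0]),b2)
h=max(i.shape[0] for i in ims); o=np.zeros((h,800,3),np.uint8)
for k,i in enumerate(ims): o[:i.shape[0],400*k:400*k+400]=i
cv2.imwrite("pics/cam1.png",o[:,:,::-1])
E
```

```text
top 2 ((262.0, 151.5), (1.0, 0.0), -90.0)
0.04 [0.6235 0.0402 0.04  ] [[0.622, 0.04, 0.04], [0.622, 0.04, 0.04], [0.625, 0.04, 0.04], [0.625, 0.04, 0.04]]
0.05 [0.6215 0.0399 0.05  ] [[0.62, 0.04, 0.05], [0.62, 0.04, 0.05], [0.623, 0.04, 0.05], [0.623, 0.04, 0.05]]
scale 5.714285714285714 (355, 178, 425, 228)Traceback (most recent call last):
  File "<stdin>", line 4, in <module>
  File "h.py", line 16, in bar
    n,l,s,_=cv2.connectedComponentsWithStats(m); i=1+np.argmax(s[1:,4]); return (l==i)
                                                     ~~~~~~~~~^^^^^^^^^
    return _wrapfunc(a, 'argmax', axis=axis, out=out, **kwds)
    return bound(*args, **kwds)
ValueError: attempt to get argmax of an empty sequence
```

Run:
```python
import cv2,numpy as np
t=cv2.imread("pics/top0.png");s=cv2.imread("pics/side0.png")
ht=cv2.cvtColor(t,cv2.COLOR_BGR2HSV);hs=cv2.cvtColor(s,cv2.COLOR_BGR2HSV)
for v in(165,180,195): print([ht[v,u].tolist() for u in range(254,270)])
print([ht[v,230].tolist() for v in(140,180)])
for u in(215,240,265): print([hs[v,u].tolist() for v in range(222,240)])
```

```text
[[22, 66, 198], [22, 65, 199], [22, 66, 198], [22, 64, 199], [20, 69, 196], [15, 96, 178], [12, 137, 164], [11, 147, 154], [14, 116, 132], [19, 72, 120], [20, 63, 126], [22, 65, 125], [22, 61, 125], [20, 63, 122], [21, 66, 135], [22, 64, 176]]
[[21, 66, 197], [22, 64, 200], [20, 68, 198], [16, 91, 183], [12, 129, 168], [12, 147, 158], [12, 128, 136], [17, 83, 123], [22, 65, 125], [21, 64, 128], [21, 62, 127], [21, 63, 125], [21, 65, 126], [19, 66, 143], [21, 65, 177], [21, 66, 197]]
[[22, 65, 197], [18, 77, 189], [14, 107, 174], [12, 142, 160], [11, 138, 146], [15, 98, 128], [20, 66, 123], [22, 59, 126], [21, 66, 127], [21, 63, 125], [22, 62, 123], [21, 66, 136], [22, 63, 178], [22, 65, 196], [22, 64, 199], [21, 63, 197]]
[[15, 115, 146], [15, 127, 133]]
[[16, 139, 127], [13, 179, 120], [13, 219, 105], [13, 219, 93], [13, 220, 87], [13, 217, 87], [13, 221, 89], [13, 191, 95], [16, 142, 108], [19, 103, 126], [23, 89, 135], [23, 86, 137], [23, 85, 138], [24, 87, 138], [23, 85, 138], [24, 86, 140], [24, 84, 143], [24, 82, 149]]
[[23, 85, 138], [23, 86, 136], [21, 96, 133], [16, 123, 124], [13, 171, 112], [13, 205, 102], [13, 208, 93], [12, 214, 87], [13, 211, 86], [13, 209, 88], [14, 210, 97], [14, 165, 113], [17, 124, 128], [21, 96, 135], [24, 87, 137], [23, 85, 138], [23, 85, 138], [24, 84, 143]]
[[22, 84, 139], [23, 84, 139], [23, 84, 137], [23, 84, 137], [23, 85, 138], [23, 86, 137], [21, 96, 133], [17, 120, 119], [14, 164, 107], [13, 202, 97], [12, 218, 90], [13, 214, 88], [13, 223, 88], [13, 216, 84], [14, 194, 79], [15, 139, 86], [20, 106, 96], [22, 96, 104]]
```

```bash
python3 - <<'E'
from h import *
s=open('h.py').read(); i=s.index('def bar')
open('h.py','w').write(s[:i]+'''def bar(c,box,hmax=14,smin=110,vmin=0):
    h=cv2.cvtColor(c["frame"],cv2.COLOR_RGB2HSV)
    m=((h[...,0]<=hmax)&(h[...,1]>smin)&(h[...,2]>vmin)).astype(np.uint8); k=np.zeros_like(m); u0,v0,u1,v1=box; k[v0:v1,u0:u1]=1; m*=k
    n,l,s,_=cv2.connectedComponentsWithStats(m); i=1+np.argmax(s[1:,4]); return (l==i)
''')
E
python3 - <<'E'
from h import *
ims=[]
for n,box,b2,a in(("top",(245,125,280,235),(355,178,425,228),(13,105,135)),("side",(180,210,300,250),(245,115,300,172),(15,150))):
    c=env.read_camera(n); m=bar(c,box,*a); ys,xs=np.nonzero(m)
    p=np.c_[xs,ys].astype(np.float32); r=cv2.minAreaRect(p); print(n,len(p),r)
    bx=cv2.boxPoints(r); 
    for z in(.036,.05): print(z,np.round(plane(c,*r[0],z),4),[np.round(plane(c,*q,z)[:2],3).tolist() for q in bx])
    f=c["frame"].copy(); 
    if n=="top":
        for v in range(136,226,8): print(v,np.mean(xs[ys==v]).round(2),(ys==v).sum(),np.round(plane(c,np.mean(xs[ys==v]),v,.05),4))
    a=f[b2[1]:b2[3],b2[0]:b2[2]]; ims.append(cv2.resize(a,(400,400*a.shape[0]//a.shape[1]),interpolation=cv2.INTER_CUBIC))
    f[m]=(0,255,0);a=f[box[1]:box[3],box[0]:box[2]]; ims.append(cv2.resize(a,None,fx=2,fy=2))
h=600; o=np.zeros((h,800,3),np.uint8)
for k,i in enumerate(ims[::2]): o[:i.shape[0],400*k:400*k+400]=i
a,b=ims[1],ims[3]; o[-150:,:][:, :0]=0
o[600-b.shape[0]:,400:400+b.shape[1]]=b; o[600-a.shape[0]:,:a.shape[1]]=a
cv2.imwrite("pics/cam1.png",o[:,:,::-1])
E
```

```text
top 225 ((258.8414306640625, 178.4268341064453), (3.533808946609497, 87.46177673339844), 6.34019136428833)
0.036 [0.5436 0.0518 0.036 ] [[0.415, 0.074], [0.675, 0.039], [0.674, 0.029], [0.414, 0.064]]
0.05 [0.5414 0.0513 0.05  ] [[0.414, 0.074], [0.672, 0.039], [0.67, 0.028], [0.413, 0.063]]
136 263.5 2 [0.668  0.0343 0.05  ]
144 262.5 4 [0.644  0.0378 0.05  ]
152 262.0 3 [0.62   0.0399 0.05  ]
160 261.0 3 [0.5961 0.0435 0.05  ]
168 260.0 3 [0.5723 0.0471 0.05  ]
176 259.5 2 [0.5486 0.0491 0.05  ]
184 258.5 2 [0.5249 0.0527 0.05  ]
192 257.5 2 [0.5013 0.0562 0.05  ]
200 256.5 2 [0.4778 0.0597 0.05  ]
208 255.5 2 [0.4544 0.0632 0.05  ]
216 254.5 2 [0.431  0.0667 0.05  ]
224 nan 0 [nan nan nan]
side 654 ((235.11233520507812, 229.67977905273438), (93.18453979492188, 9.269596099853516), 7.800187587738037)
0.036 [0.5443 0.0542 0.036 ] [[0.672, 0.054], [0.675, 0.019], [0.416, 0.054], [0.419, 0.088]]
0.05 [0.5423 0.0672 0.05  ] [[0.669, 0.067], [0.671, 0.033], [0.416, 0.067], [0.419, 0.1]]
  return _methods._mean(a, axis=axis, dtype=dtype,
  ret = ret.dtype.type(ret / rcount)
```

View pics/cam1.png

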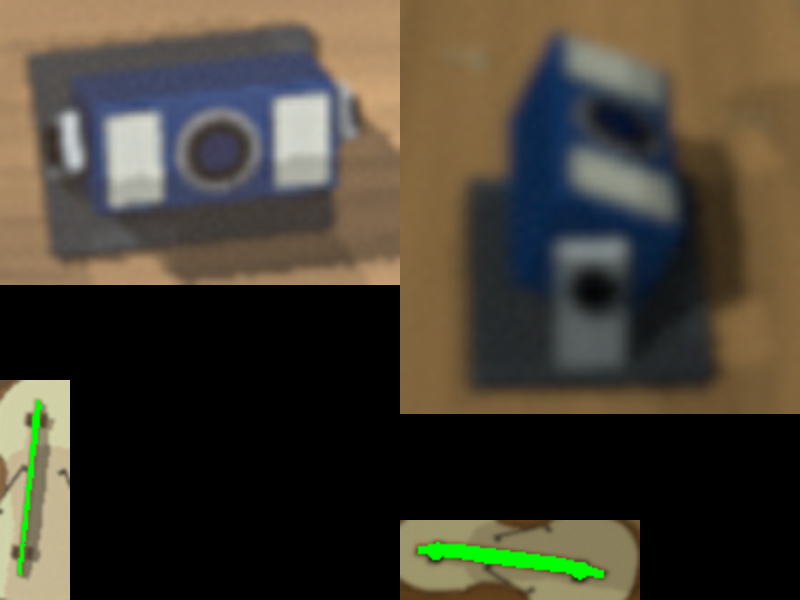

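The camera crops put the lens at (392.6,204.0) in top and (275.1,131.2) in side. The head leans to -x, and both white panels and the yoke pivot hole can be located. The bar mask is clean. Now I'll triangulate.

Run:
```python
from h import *
ct=env.read_camera("top");cs=env.read_camera("side")
T=lambda u,v:(355+(u+.5)/5.714-.5,178+(v+.5)/5.714-.5)
S=lambda u,v:(245+(u-400+.5)/7.273-.5,115+(v+.5)/7.273-.5)
L=tri(ct,T(218,151),cs,S(621,121));A=tri(ct,T(134,160),cs,S(625,184));B=tri(ct,T(302,141),cs,S(616,68))
print("lens",L,"pL",A,"pR",B,(A[0]+B[0])/2); y=A[0]-B[0]; print("y",y,np.linalg.norm(y),"yaw",np.arctan2(-y[0],y[1]))
yaw=np.arctan2(-y[0],y[1])
# base corners, top view z~.01
cor=[T(28,57),T(312,26),T(332,222),T(57,258)]
P=np.array([plane(ct,*c,.01) for c in cor]); print(P.round(4)); C=P.mean(0);print("base",C,[np.linalg.norm(P[i]-P[(i+1)%4]).round(3) for i in range(4)])
e=P[0]+P[3]-P[1]-P[2]; print("base yaw",np.arctan2(-e[0],e[1]))
cor=[S(470,183),S(672,183),S(712,385),S(472,388)]
P=np.array([plane(cs,*c,.01) for c in cor]); print(P.round(4)); C2=P[:].mean(0);print(C2)
for yw in(yaw,np.arctan2(-e[0],e[1])):
  xa=np.array([np.cos(yw),np.sin(yw),0])
  for c in(C,C2):
    d=L[0]-c; print("offx",d@xa,"tilt",np.arctan2(-(d@xa),L[0][2]-.06), "asin",np.arcsin(-(d@xa)/.036))
h=plane(cs,*S(592,289),.06);print("hole",h)
# panel edges (along x of lens): 4 corners both
tA=[T(107,114),T(162,112),T(163,204),T(108,209)]; tB=[T(274,97),T(328,93),T(331,184),T(278,189)]
```

```text
lens (array([ 0.45115683, -0.3292129 ,  0.09346464]), np.float64(0.001940581245525583)) pL (array([ 0.4479284 , -0.28789162,  0.08981397]), np.float64(0.0013623381344712861)) pR (array([ 0.45513039, -0.37154789,  0.09221245]), np.float64(0.0020600642533499317)) [ 0.4515294  -0.32971976  0.09101321]
y [-0.00720198  0.08365627 -0.00239849] 0.08399995830581919 yaw 0.08587844484435066
[[ 0.511  -0.2495  0.01  ]
 [ 0.5231 -0.3998  0.01  ]
 [ 0.4192 -0.4049  0.01  ]
 [ 0.4045 -0.2601  0.01  ]]
base [ 0.46444772 -0.32854549  0.01      ] [np.float64(0.151), np.float64(0.104), np.float64(0.146), np.float64(0.107)]
base yaw 0.09066745790156021
[[ 0.5253 -0.393   0.01  ]
 [ 0.4302 -0.3983  0.01  ]
 [ 0.4078 -0.2502  0.01  ]
 [ 0.5135 -0.2425  0.01  ]]
[ 0.46920611 -0.32099987  0.01      ]
offx -0.013299159642946928 tilt 0.3782710694041326 asin 0.3783859773735705
offx -0.01868722047613087 tilt 0.5092823894898512 asin 0.5457852948831814
offx -0.013296732128732915 tilt 0.3782084220691563 asin 0.3783134144466018
offx -0.018718779380597312 tilt 0.5100009842275622 asin 0.546811256216731
hole [ 0.4611155 -0.2518692  0.06     ]
```

Run:
```python
from h import *
o=[]
for n,b in(("top",(366,182,420,222)),("side",(256,117,296,157))):
    I=np.mean([env.read_camera(n)["frame"].astype(float) for _ in range(4)],0)
    a=I[b[1]:b[3],b[0]:b[2]]; k=10
    a=np.clip(a*1.4,0,255).astype(np.uint8)
    g=cv2.resize(a,None,fx=k,fy=k,interpolation=cv2.INTER_CUBIC)
    o.append(g[:400,:400] if n=="side" else cv2.resize(g,(400,296)))
    # white mask quads in upscaled
    r=cv2.resize(I[b[1]:b[3],b[0]:b[2]].astype(np.float32),None,fx=k,fy=k,interpolation=cv2.INTER_CUBIC)
    red=r[...,0]; sat=(r[...,2]-r[...,0])
    m=((red>0.5*np.percentile(red,97)+15)&(np.ptp(r,axis=2)<40)).astype(np.uint8)
    cs,_=cv2.findContours(m,cv2.RETR_EXTERNAL,cv2.CHAIN_APPROX_NONE)
    for c in cs:
        if cv2.contourArea(c)>3000:
            q=cv2.approxPolyN(c,4,ensure_convex=True)[0] if hasattr(cv2,'approxPolyN') else cv2.approxPolyDP(c,15,True)[:,0]
            print(n,cv2.contourArea(c),[(round(b[0]+(x+.5)/k-.5,2),round(b[1]+(y+.5)/k-.5,2)) for x,y in q])
            cv2.polylines(g,[np.array(q,np.int32)],True,(255,0,0),1)
    o[-1]=g if n=="side" else cv2.resize(g,(400,296))
    if n=="top": o[-1]=np.vstack([o[-1],np.zeros((104,400,3),np.uint8)])
cv2.imwrite("pics/quads.png",np.hstack(o)[:,:,::-1])
```

```text
top 15528.5 [(np.float64(383.45), np.float64(212.75)), (np.float64(373.45), np.float64(214.15)), (np.float64(372.65), np.float64(197.45)), (np.float64(382.85), np.float64(196.85))]
top 3117.0 [(np.float64(369.55), np.float64(206.65)), (np.float64(365.55), np.float64(208.65)), (np.float64(365.55), np.float64(197.15)), (np.float64(368.15), np.float64(196.65))]
top 15547.5 [(np.float64(412.35), np.float64(209.75)), (np.float64(402.45), np.float64(210.45)), (np.float64(402.05), np.float64(194.45)), (np.float64(412.35), np.float64(193.55))]
side 7416.5 [(np.float64(281.75), np.float64(139.85)), (np.float64(281.75), np.float64(144.85)), (np.float64(267.75), np.float64(140.25)), (np.float64(268.35), np.float64(132.85))]
side 8996.0 [(np.float64(281.55), np.float64(124.25)), (np.float64(283.15), np.float64(133.85)), (np.float64(253.85), np.float64(139.85)), (np.float64(265.25), np.float64(118.15))]
```

View pics/quads.png

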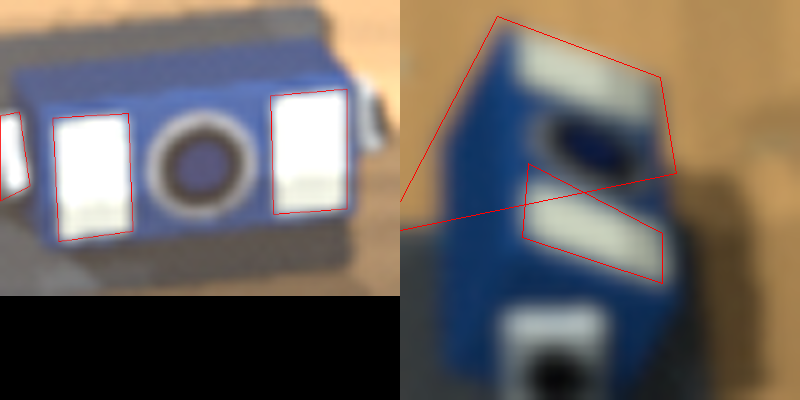

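Top: the panel quads fit well. Side: near panel edge mids are at crop (523,208) and (664,255), far panel at about (516,62) and (648,101). Each edge direction gives the tilt.

Run:
```python
from h import *
ct=env.read_camera("top");cs=env.read_camera("side")
S=lambda u,v:(256+(u-400+.5)/10-.5,117+(v+.5)/10-.5)
pp=[]
for t1,s1,t2,s2 in(((377.75,197.15),(523,208),(378.45,213.45),(664,255)),((407.2,194),(516,62),(407.4,210.1),(648,101))):
    a,ea=tri(ct,t1,cs,S(*s1));b,eb=tri(ct,t2,cs,S(*s2)); d=a-b; pp.append((a+b)/2)
    print(a.round(4),b.round(4),ea,eb,"len",np.linalg.norm(d),"tilt",np.arctan2(d[2],np.hypot(*d[:2])),"dir",np.arctan2(d[1],d[0]))
print((pp[0]+pp[1])/2,pp[0]-pp[1])
y=pp[0]-pp[1];print(np.arctan2(-y[0],y[1]))
```

```text
[ 0.4715 -0.2864  0.0996] [ 0.4268 -0.2898  0.0807] 0.0023258525478233576 0.0026696611608334137 len 0.04866775343900788 tilt 0.3985134170243168 dir 0.07548037515306735
[ 0.4784 -0.3711  0.0961] [ 0.4344 -0.373   0.0812] 0.0021356243588933487 0.003426386115906118 len 0.04653912117694332 tilt 0.3271137666747889 dir 0.0422403822242333
[ 0.45278505 -0.33006905  0.08939412] [-0.00721415  0.08398301  0.00148086]
0.08568978549009465
```

Call:
apply_moves([
  [0, 0, -50, 0],
  [38, -29, 0, 0],
  [38, -29, 0, 0],
  [38, -29, 0, 0],
  [38, -29, 0, 0],
  [38, -29, 0, 0],
  [38, -29, 0, 0],
  [38, -29, 0, 0],
  [38, -29, 0, 0],
  [38, -29, 0, 0],
  [38, -29, 0, 0],
  [38, -29, 0, 0],
  [38, -29, 0, 0],
  [38, -29, 0, 0],
  [34, -34, 0, 0],
  [0, 0, 0, 0.15],
  [0, 0, 0, 0.15],
  [0, 0, 0, 0.15],
  [0, 0, 0, 0.04],
], claw=1)

```text
time_s: 2.8
ee_pos: [0.5436, 0.0517, 0.2887]
orientation: [0.997, -0.071, -0.0, 0.0]
wrist_force: [-0.0, -0.4, -0.2]
width: 1.005
grasp_force: 0.0
```

Call:
apply_moves([
  [0, 0, 50, 0],
  [0, 0, 50, 0],
  [0, 0, 50, 0],
  [0, 0, 50, 0],
  [0, 0, 30, 0],
  [0, 0, 15, 0],
  [0, 0, 12, 0],
  [0, 0, 0, 0],
])

```text
time_s: 3.6
ee_pos: [0.5432, 0.0515, 0.0307]
orientation: [0.998, -0.069, -0.001, -0.0]
wrist_force: [-0.2, 0.6, 0.2]
width: 1.0
grasp_force: 0.0
```

Call:
apply_moves([
  [0, 0, 0, 0],
  [0, 0, 0, 0],
  [0, 0, 0, 0],
  [0, 0, 0, 0],
  [0, 0, 0, 0],
  [0, 0, 0, 0],
  [0, 0, 0, 0],
  [0, 0, 0, 0],
], claw=-1)

```text
time_s: 4.4
ee_pos: [0.5435, 0.0515, 0.0317]
orientation: [0.998, -0.069, -0.0, -0.0]
wrist_force: [-0.1, 1.5, -0.1]
width: 0.3
grasp_force: 0.0
```

Call:
apply_moves([
  [0, 0, 0, 0],
  [0, 0, 0, 0],
  [0, 0, 0, 0],
  [0, 0, 0, 0],
])

```text
time_s: 4.8
ee_pos: [0.5435, 0.0515, 0.0317]
orientation: [0.998, -0.069, -0.0, -0.0]
wrist_force: [-0.0, -0.1, 0.1]
width: 0.098
grasp_force: 30.0
```

Call:
apply_moves([
  [0, 0, -10, 0],
  [0, 0, -20, 0],
  [0, 0, -40, 0],
  [0, 0, -50, 0],
  [0, 0, -50, 0],
  [0, 0, -50, 0],
  [0, 0, -50, 0],
  [0, 0, 0, 0],
])

```text
time_s: 5.6
ee_pos: [0.5448, 0.0514, 0.3093]
orientation: [0.998, -0.069, 0.007, 0.0]
wrist_force: [-0.0, -0.2, -0.7]
width: 0.099
grasp_force: 30.0
```

Run:
```python
from h import *
print({k:np.round(v,3) for k,v in env.state().items()})
c=[env.read_camera(n)["frame"] for n in("top","side")]
cv2.imwrite("pics/lift.png",cv2.resize(np.hstack([c[0][80:400,120:520],c[1][80:400,100:500]]),(800,320))[:,:,::-1])
```

```text
{'time_s': np.float64(5.6), 'q': array([-0.122,  0.33 ,  1.172, -0.   ,  1.626,  1.586]), 'joint_velocities': array([-0.002,  0.063,  0.155, -0.001, -0.105,  0.002]), 'tau': array([-2.7800e-01, -4.2636e+01, -2.5047e+01, -2.0000e-03,  9.6100e-01,
        0.0000e+00]), 'ee_pos': array([0.545, 0.051, 0.309]), 'orientation': array([ 0.998, -0.069,  0.007,  0.   ]), 'wrist_force': array([-0.004, -0.181, -0.724]), 'wrist_torque': array([0.077, 0.001, 0.05 ]), 'grasp_force': np.float64(30.0), 'width': np.float64(0.099)}
```

View pics/lift.png

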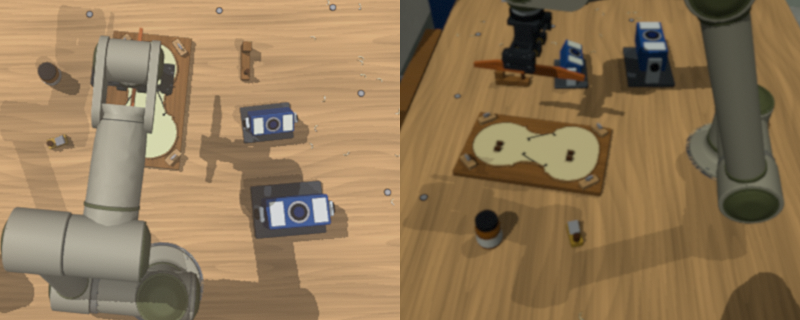

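The bar is clear and gripped, with camera_tilt around 0.39 still to match. Moves give only shifts and twist, so I'll test whether the arm leans the tool outward at the edge of its reach, with the arm plane lined up with the camera's lean direction.

Call:
apply_moves([
  [34, -31, 0, 0],
  [34, -31, 0, 0],
  [34, -31, 0, 0],
  [34, -31, 0, 0],
  [34, -31, 0, 0],
  [24, -6, 0, 0],
  [24, -6, 0, 0],
  [24, -6, 0, 0],
  [0, 0, 0, 0],
])

```text
time_s: 6.6
ee_pos: [0.7711, 0.1791, 0.2827]
orientation: [0.998, -0.069, 0.012, -0.004]
wrist_force: [-0.1, -0.3, 0.8]
width: 0.095
grasp_force: 30.0
```

```bash
python3 -c "
from h import *
s=env.state();print(s['q'].round(3),s['ee_pos'].round(3),s['orientation'].round(4))"
```

```text
[0.078 0.888 0.223 0.004 2.007 1.79 ] [0.771 0.179 0.283] [ 0.9975 -0.0695  0.0118 -0.0036]
```

Call:
apply_moves([
  [24, -6, 0, 0],
  [24, -6, 0, 0],
  [24, -6, 0, 0],
  [24, -6, 0, 0],
  [0, 0, 0, 0],
])

```text
time_s: 7.1
ee_pos: [0.7997, 0.1744, 0.2508]
orientation: [0.997, -0.069, 0.033, -0.01]
wrist_force: [0.9, -0.6, 0.0]
width: 0.102
grasp_force: 30.0
```

```bash
python3 -c "
from h import *
s=env.state();print(s['q'].round(3),s['ee_pos'].round(4),s['orientation'].round(4))"
```

```text
[0.067 0.929 0.223 0.012 1.921 1.781] [0.7997 0.1744 0.2508] [ 0.997  -0.0693  0.0331 -0.0102]
```

Call:
apply_moves([
  [-24, 6, 0, 0],
  [-24, 6, 0, 0],
  [-24, 6, 0, 0],
  [0, 0, 0, 0],
])

```text
time_s: 7.5
ee_pos: [0.7231, 0.1672, 0.2483]
orientation: [0.997, -0.069, 0.033, -0.01]
wrist_force: [0.9, 0.4, -0.0]
width: 0.1
grasp_force: 30.0
```

```bash
python3 -c "
from h import *
s=env.state();print(s['q'].round(3),s['ee_pos'].round(4),s['orientation'].round(4))"
```

```text
[0.064 0.714 0.676 0.011 1.683 1.774] [0.7231 0.1672 0.2483] [ 0.997  -0.0687  0.0332 -0.0102]
```

The tilt persists when I move back, so this works. I'll go on pushing outward and up to build the lean.

Call:
apply_moves([
  [0, 0, -40, 0],
  [0, 0, -40, 0],
  [45, -10, -10, 0],
  [45, -10, -10, 0],
  [45, -10, -10, 0],
  [45, -10, -10, 0],
  [45, -10, -10, 0],
  [45, -10, -10, 0],
  [0, 0, 0, 0],
])

```text
time_s: 8.4
ee_pos: [0.807, 0.15, 0.3123]
orientation: [0.993, -0.069, 0.094, -0.027]
wrist_force: [0.3, -1.1, -0.9]
width: 0.097
grasp_force: 30.0
```

```bash
cat > st.py <<'E'
from h import *
from scipy.spatial.transform import Rotation as R
s=env.state();M=R.from_quat(s['orientation']).as_matrix();z=M[:,2];x=M[:,0]
print(s['time_s'],s['q'].round(3),s['ee_pos'].round(4),"tz",z.round(3),"tilt",np.arccos(-z[2]).round(3),"dir",np.arctan2(z[1],z[0]).round(3),"x",x.round(3))
E
python3 st.py
```

```text
8.4 [0.03  0.856 0.221 0.036 1.872 1.753] [0.807  0.15   0.3123] tz [ 0.19   0.04  -0.981] tilt 0.195 dir 0.207 x [ 0.973 -0.142  0.182]
```

Call:
apply_moves([
  [48, 2, -8, 0],
  [48, 2, -8, 0],
  [48, 2, -8, 0],
  [48, 2, -8, 0],
  [48, 2, -8, 0],
  [0, 0, 0, 0],
])

```text
time_s: 9.0
ee_pos: [0.853, 0.0799, 0.3109]
orientation: [0.984, -0.07, 0.156, -0.039]
wrist_force: [-0.0, 0.0, -0.8]
width: 0.099
grasp_force: 30.0
```

```bash
python3 st.py
```

```text
9.0 [-0.066  0.868  0.222  0.076  1.736  1.671] [0.853  0.0799 0.3109] tz [ 0.313  0.055 -0.948] tilt 0.323 dir 0.173 x [ 0.941 -0.15   0.302]
```

Call:
apply_moves([
  [48, 6, -8, 0],
  [48, 6, -8, 0],
  [48, 6, -8, 0],
  [0, 0, 0, 0],
])

```text
time_s: 9.4
ee_pos: [0.8717, 0.0339, 0.3215]
orientation: [0.977, -0.07, 0.194, -0.044]
wrist_force: [-0.6, -0.5, 0.8]
width: 0.094
grasp_force: 30.0
```

```bash
python3 st.py
```

```text
9.4 [-0.127  0.863  0.222  0.107  1.669  1.619] [0.8717 0.0339 0.3215] tz [ 0.386  0.058 -0.921] tilt 0.401 dir 0.149 x [ 0.915 -0.155  0.373]
```

```bash
cat > go.py <<'E'
from st import *
import sys
t,ps=.39,.087
L=np.array([.452,-.329,.0935]); ya=np.array([-np.sin(ps),np.cos(ps),0]); xa=np.array([np.cos(ps),np.sin(ps),0])
zl=-np.sin(t)*xa+np.cos(t)*np.array([0,0,1])
for d in(.233,.133):
    P=L+d*zl+.0053*z
    print(d,"shift mm",(M.T@(P-s['ee_pos'])*1000).round(1))
v=M.T@ya; print("twist",np.arctan2(v[1],v[0]),"align",np.arccos(abs(x@ya)),"zang",np.arccos(-z@zl))
E
python3 go.py
```

```text
9.4 [-0.127  0.863  0.222  0.107  1.669  1.619] [0.8717 0.0339 0.3215] tz [ 0.386  0.058 -0.921] tilt 0.401 dir 0.149 x [ 0.915 -0.155  0.373]
0.233 shift mm [-412.   428.2 -200.6]
0.133 shift mm [-412.4  430.8 -100.7]
twist -1.8064950158136672 align 1.335168653775839 zang 0.02630656802896993
```

Call:
apply_moves([
  [-29, 31, -14, 0],
  [-29, 31, -14, 0],
  [-29, 31, -14, 0],
  [-29, 31, -14, 0],
  [-29, 31, -14, 0],
  [-29, 31, -14, 0],
  [-29, 31, -14, 0],
  [-29, 31, -14, 0],
  [-29, 31, -14, 0],
  [-29, 31, -14, 0],
  [-29, 31, -14, 0],
  [-29, 31, -14, 0],
  [-29, 31, -14, 0],
  [-29, 31, -14, 0],
  [0, 0, 0, 0],
])

```text
time_s: 10.9
ee_pos: [0.3738, -0.3419, 0.302]
orientation: [0.978, -0.072, 0.193, -0.043]
wrist_force: [1.1, -0.2, 0.7]
width: 0.097
grasp_force: 30.0
```

Call:
apply_moves([
  [0, 0, 0, -0.15],
  [0, 0, 0, -0.15],
  [0, 0, 0, -0.15],
  [0, 0, 0, -0.15],
  [0, 0, 0, -0.15],
  [0, 0, 0, -0.15],
  [0, 0, 0, -0.15],
  [0, 0, 0, -0.15],
  [0, 0, 0, -0.15],
  [0, 0, 0, -0.15],
  [0, 0, 0, -0.15],
  [0, 0, 0, -0.15],
  [0, 0, 0, 0],
])

```text
time_s: 12.2
ee_pos: [0.3774, -0.3383, 0.3023]
orientation: [0.661, 0.724, 0.155, 0.124]
wrist_force: [-0.3, 0.6, -0.5]
width: 0.102
grasp_force: 30.0
```

```bash
python3 go.py
python3 - <<'E'
from h import *
c=[env.read_camera(n)["frame"] for n in("top","side")]
cv2.imwrite("pics/abv.png",np.hstack([cv2.resize(c[0][130:330,280:480],(400,400)),cv2.resize(c[1][40:240,180:380],(400,400))])[:,:,::-1])
E
```

```text
12.2 [-1.161  0.174  1.464  0.391  1.41  -1.298] [ 0.3774 -0.3383  0.3023] tz [ 0.384  0.06  -0.921] tilt 0.399 dir 0.154 x [-0.096  0.995  0.025]
0.233 shift mm [ 3.1 -9.7 -6. ]
0.133 shift mm [  0.5 -10.6  93.9]
twist -0.0012824418139759336 align 0.026185693258217405 zang 0.027426617801698458
```

View pics/abv.png

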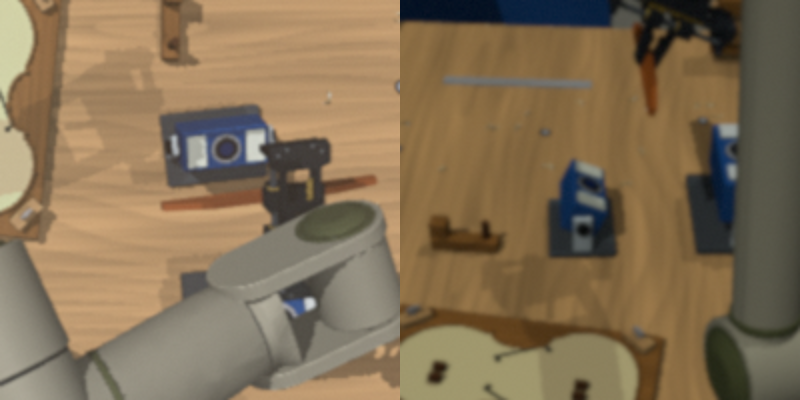

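The top crop shows the bar parallel to the head, with its ends at crop (161,207) and (377,181), i.e. px (360.5,233.5) and (468.5,220.5). The side view shows it leaning the same way as the head. I'll check the bar's centre, then approach.

Run:
```python
from st import *
B=s['ee_pos']-.0053*z; print("expected centre",B.round(4))
c=env.read_camera("top");
h=cv2.cvtColor(c["frame"],cv2.COLOR_RGB2HSV)
m=(h[...,0]<=13)&(h[...,1]>150)&(h[...,2]>60); k=np.zeros_like(m);k[212:242,355:475]=1;m&=k
ys,xs=np.nonzero(m); print(xs.min(),xs.max(),ys[xs<364].mean(),ys[xs>464].mean(),len(xs))
a=plane(c,xs.min(),ys[xs<364].mean(),B[2]);b=plane(c,xs.max(),ys[xs>464].mean(),B[2]);print(a,b,(a+b)/2,np.linalg.norm(a-b))
y=a-b;print("yaw",np.arctan2(-y[0],y[1]))
```

```text
12.3 [-1.162  0.174  1.464  0.391  1.41  -1.292] [ 0.3772 -0.3386  0.3022] tz [ 0.384  0.06  -0.921] tilt 0.399 dir 0.154 x [-0.09   0.996  0.027]
expected centre [ 0.3751 -0.3389  0.307 ]
362 466 232.2 220.0 89
[ 0.36267027 -0.2053772   0.30704755] [ 0.38505812 -0.45976283  0.30704755] [ 0.3738642  -0.33257001  0.30704755] 0.25536888888877796
yaw 0.08778137409262493
```

Call:
apply_moves([
  [0, -10, 0, 0],
  [0, 0, 40, 0],
  [0, 0, 30, 0],
  [0, 0, 15, 0],
  [0, 0, 0, 0],
  [0, 0, 0, 0],
])

```text
time_s: 12.95
ee_pos: [0.3999, -0.3349, 0.2202]
orientation: [0.662, 0.723, 0.155, 0.124]
wrist_force: [0.2, -0.2, -0.6]
width: 0.099
grasp_force: 30.0
```

```bash
python3 go.py
python3 - <<'E'
from h import *
c=[env.read_camera(n)["frame"] for n in("top","side")]
cv2.imwrite("pics/fin.png",np.hstack([cv2.resize(c[0][150:250,340:440],(400,400)),cv2.resize(c[1][70:170,240:340],(400,400),interpolation=2)])[:,:,::-1])
E
```

```text
12.95 [-1.112  0.265  1.592  0.41   1.19  -1.336] [ 0.3999 -0.3349  0.2202] tz [ 0.384  0.059 -0.922] tilt 0.399 dir 0.154 x [-0.093  0.995  0.026]
0.233 shift mm [  3.9   1.1 -90.5]
0.133 shift mm [1.3 0.3 9.4]
twist -0.004646560770534281 align 0.026266888211051033 zang 0.027072481079929985
```

View pics/fin.png

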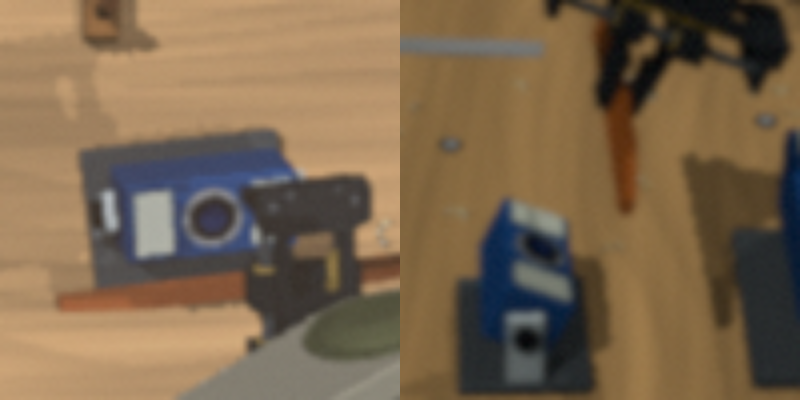

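The bar hangs along the lens axis, leaning like the head and clear of the camera. One small final approach, then settle.

Call:
apply_moves([
  [-1, 0, 4, 0],
  [0, 0, 3, 0],
  [0, 0, 0, 0],
  [0, 0, 0, 0],
  [0, 0, 0, 0],
  [0, 0, 0, 0],
  [0, 0, 0, 0],
  [0, 0, 0, 0],
])

```text
time_s: 13.85
ee_pos: [0.403, -0.3353, 0.2133]
orientation: [0.662, 0.723, 0.155, 0.124]
wrist_force: [-0.4, 0.2, -0.9]
width: 0.099
grasp_force: 30.0
```

```bash
python3 go.py; python3 -c "
from bench import env
s=env.state();print(abs(s['joint_velocities']).max(),s['grasp_force'])
print(env.close_job())"
```

```text
13.85 [-1.106  0.276  1.597  0.413  1.172 -1.338] [ 0.403  -0.3353  0.2133] tz [ 0.384  0.06  -0.922] tilt 0.399 dir 0.154 x [-0.093  0.995  0.025]
0.233 shift mm [  4.7   0.9 -98. ]
0.133 shift mm [2.1 0.2 2. ]
twist -0.003776859977773499 align 0.026268943387099623 zang 0.027193992877271714
0.0022805380988512552 29.999986197799444
the job is handed in; nothing more can be done
None
```

I handed the job in at 13.9 s with the bar gripped and still over the smaller camera's lens, about 12 cm out, within a few millimetres and 0.03 rad of the lens pose I measured; the lean (taken as 0.39 rad, single readings 0.33–0.55) is least certain, and no verdict came back.

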